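Set the sample stage height and hang the bay door

TASK

Stack spacers in the middle of the stage in the sample bay until the top of the stack is level with the top of the gauge post beside it. Then lift the guard door out of its rack, lower it gently onto both hinge pins at once with the door standing well open, all the way down, and swing it fully shut. Leave the unused spacer and everything else on the table alone.

Things in the scene. Friction and masses are not known exactly. Their poses are not given: they have to be found in the camera images.
- bay: Fixed sample bay: dark base 240 x 200 x 20 mm, white walls up to 70 mm above the table on three sides, open above; its fourth side (bay -y) is the doorway. Origin on the table under the middle of the stage; x runs along the doorway towards the hinge. Shut, the door points (hinge to free edge) along the bay's -x, in the doorway; a quarter turn open it points along the bay's -y, away from the bay.
- door_stop (a point): Top middle of the slim dark stop post (12 x 12 mm, 115 mm high) in the doorway, 145 mm from the hinge axis; it catches the door 1.5 mm past shut. Axes as the bay's.
- stage_top (a point): Centre of the stage's top, a 66 x 66 mm aluminium square, 55 mm above the table; axes as the bay's. The white walls are 96 mm to either side (bay x) and 82 mm behind (+y).
- gauge_top (a point): Centre of the top of the gauge post, a plain steel post of 12 x 12 mm beside the stage's back corner on the hinge side (36 mm in bay x and 42 mm in bay y from the stage's centre). Its top is 26 mm above the stage and is the mark for the stack.
- pin_lower (a point): Foot of the lower hinge pin, on its bracket, 50 mm above the table; bay x +85, y -95 mm. Pins: upright, 8 mm across, 18 mm tall, the last 6 mm tapered. Brackets: 6 mm thick, 16 mm wide, reaching 9 mm from the axis to the doorway side; they come from the hinge post (18 x 18 mm, 118 mm high, centre 25 mm from the axis to bay +x).
- pin_upper (a point): Foot of the upper pin, same shape, 65 mm above the lower on the same vertical axis. As the pins are in line, the door comes in sideways (from the doorway side) with its knuckles just above the pin tips (20 to 35 mm above seated height), then goes straight down.
- door_tab (a point): Middle of the door's grip tab: aluminium, 40 mm wide, 10 mm thick, rising 32 mm from the middle of the door's top edge. Grasp it from above across its thickness. The point is 79 mm from the hinge axis, 122 mm above the door's bottom edge, 15 mm below the tab's top. In the rack it is 128 mm, hung 164 mm above the table. Axes as the door's.
- door: Loose guard door, about 0.28 kg, aluminium frame with amber window: 140 mm wide, 105 mm high, 8 mm thick, from 14 to 154 mm from its hinge axis. Origin on the hinge axis level with its bottom edge; x from hinge axis to free edge, z up. It starts upright in the rack and hangs balanced from its tab. On the pins it turns freely and stays where it is left.
- knuckle_lower (a point): Centre of the lower end of the door's lower knuckle: a steel tube 19 mm outside, 11 mm bore (open at both ends), 20 mm high, 8 mm above the door's bottom edge. Axes as the tab. Seated, this point coincides with pin_lower.
- knuckle_upper (a point): The same for the upper knuckle, 65 mm above the lower. Seated, it coincides with pin_upper.
- rack: Fixed grey rack that holds the door upright: base 160 x 80 mm, 6 mm thick, with two rails 105 mm long, up to 40 mm above the table, 11 mm apart, along its x. Origin under its middle; x is the direction of the door from hinge to free edge. The door lifts straight up; it is clear of the rails after 35 mm.
- thin_centre (a point): Centre of the thin spacer: loose aluminium square plate 50 x 50 mm, 10 mm thick, flat on the table. x, y along its sides.
- medium_centre (a point): Centre of the medium spacer: 50 x 50 mm, 16 mm thick, same aluminium.
- thick_centre (a point): Centre of the thick spacer: 50 x 50 mm, 22 mm thick, same aluminium. The three lie in a row, about 100 mm apart, in any order.
- puck_a: White sample puck, 30 mm across, 18 mm high; origin under its centre. Bystander.
- puck_b: Black sample puck, same size. Bystander.
- tray: White divided tray 100 x 140 x 25 mm; origin under its centre. Bystander.
- driver: Screwdriver 170 mm long, lying along its x. Bystander.
- beaker: Small glass beaker, 60 mm across, 75 mm high. Bystander.
- jar: Amber jar, 56 mm across, 70 mm high. Bystander.
Not all that is in view belongs to the job. Several things have the shape of the door; the one meant has the colours described above. Leave any pink or turquoise look-alike of the part that bears thin_centre alone.

How it is judged:
By the outcome, as a careful person would: the job done as asked, in the order asked, and still so for the second after the job is handed in, with the robot touching nothing.
It also fails if it takes over 72 s, if anything falls off the work surface, if the arm or the gripper's body presses on something with over 40 N, if the wrist force passes 120 N, or if a joint passes its speed limit or range.

ROBOT

A 6-joint arm with a two-finger parallel gripper is mounted at the origin on the work surface. World frame = base frame: x ahead of the robot, y to its left, z up, the work surface at z = 0. Lengths are in mm, angles in rad, forces in N, time in s.
With the tool pointing down it reaches from about 350 to 975 mm from the base axis. Payload 7.1 kg.
Tool frame: the origin (TCP) lies midway between the tips of the shut fingers; the grasp point (between the pads) lies 19 mm behind it (ctrl.grasp_offset is the distance from the TCP to the grasp point, in mm); z points along the fingers, y is the line along which they close (so a half turn about z gives the same grasp; the last joint's range is limited). The gripper opens to 88 mm and grips with 3 to 60 N. Pads are 20 mm wide; open, the fingers measure 115 mm over their backs; the gripper's body (75 mm by 178 mm) begins 61 mm behind the grasp point.
Start: joints at [1.252, 0.423, 1.63, -0, 1.089, -0.019], TCP at [184.549, 597.115, 222.675] pointing down, gripper open.
Joint ranges: [-3, 3], [-0.9, 2.11], [0.09, 2.58], [-1.31, 4.45], [0.11, 2.69], [-2.54, 2.54]. Speed limits (rad/s): [2.39, 2.39, 3.01, 3.14, 3.14, 3.14].

INTERFACE

Orientations are given as a rotation vector (axis times angle).
In Python, from workcell import ctrl gives the robot as it stands. The module is installed in compiled form; this text tells all that it offers.
- The arm moves only by the tool servo_tool, never from a script. Its argument "rows" is a list of rows, each a list of 7 numbers: the turn, a rotation vector about the tool's x, y, z as a fraction of full scale, then the shift along the tool's x, y, z as a fraction of full scale, then the finger opening in mm, from 0 to 87.8. A call has 1 to 10 rows; each row is the pose to reach, as a shift and turn from the pose commanded when the call began, along the tool's axes at that moment; what a row does not reach only later rows make up. Full scale, the value 1, is 20 cm for a shift and 1.5 rad for a turn. A row lasts 1/8 s, in which the tool goes at most 62.5 mm and 10.7 degrees, less where a joint would pass 70% of its speed; a pose out of reach is approached as far as the arm can. A call with a number of a shift or a turn outside -1 to 1 is refused whole. A call with a gripper value outside its range is refused whole. The fingers move at their own pace and stop on an object; the grip force is fixed at half the most. Time passes only in rows, so rows that repeat a pose let the fingers close. It gives the time, the measured TCP pose, the force, the opening and the grip force at its end, in the units of the state.
- ctrl.get_obs(): the state, without advancing time (a new reading comes with each control period).
- ctrl.get_image(name): name is "side" or "top"; returns (picture, depth): 384x512x3 uint8, red, green, blue; 384x512 float32, mm along the optical axis (not along the pixel's ray), 0 where there is no reading.
- ctrl.camera_info(name): a dict with "intrinsics" (3x3 intrinsics, pixels), "R" (3x3) and "t" (3): a world point X has camera coordinates R X + t. Camera axes: x right, y down, z forward; pixel columns grow to the right and rows downward; lengths in mm; the calibration is good to about 2 mm. A picture is of the moment at which its call begins. camera_info takes no time and is no camera call.
- ctrl.close_job(): hands the job in; it is judged then, once.
The state is a dict: "t": time; "qpos": joint angles; "qvel": joint speeds; "joint_torque": joint torques, N m; "ee_pos": TCP position; "orientation": TCP orientation; "ft_force": force on the tool from outside, world axes, zero at the start; "moment": the same for the moment, N m; "width": finger opening in mm; "grasp_force": force on a finger pad.
Only numpy, scipy, OpenCV 4.12 (cv2) and the standard library are available. Lean on these libraries where they do the work, as an engineer would, in place of code of your own. Each camera call takes 0.05 s, during which the arm holds its last target. There are 200 camera calls.

## Working session

There is one attempt and no reset: what is moved stays moved. The work goes in short steps, Python scripts to look and compute and a tool call to move; the robot and the scene stay as the last step left them, time stands still between calls to the robot, and variables do not carry over. Pictures are saved under pics/ and viewed, at most 10 in all, crops included, and the job is handed in when it is done.

Besides the shell and the picture viewer there is one more tool, called as a command line: name --pt "numbers of a row" for each row, then --argument value for the rest. servo_tool: Moves the arm, as the interface text tells. Its arguments: {"type":"object","properties":{"rows":{"type":"array","items":{"type":"array","items":{"type":"number"}}}},"required":["rows"]}

```bash
mkdir -p pics
cat > h.py <<'E'
import numpy as np, cv2
from workcell import ctrl
from scipy.spatial.transform import Rotation as Rn
def cam(n):
    c=ctrl.camera_info(n); return np.array(c["intrinsics"]),np.array(c["R"]),np.array(c["t"])
def ray(n,u,v,z):
    K,R,t=cam(n); C=-R.T@t; d=R.T@np.linalg.solve(K,[u,v,1.]); return C+d*(z-C[2])/d[2]
def proj(n,X):
    K,R,t=cam(n); p=K@(R@np.asarray(X,float)+t); return p[:2]/p[2]
def cloud(n,D):
    K,R,t=cam(n); v,u=np.indices(D.shape); P=np.stack([(u-K[0,2])/K[0,0]*D,(v-K[1,2])/K[1,1]*D,D],-1)
    return (P-t)@R
def shot(n,name):
    I,D=ctrl.get_image(n); cv2.imwrite(f"pics/{name}.png",I[:,:,::-1]); np.save(f"pics/{name}.npy",D); return I,D
def move(dp,o=None):
    s=ctrl.get_obs(); R=Rn.from_rotvec(s["orientation"]).as_matrix(); return R.T@np.asarray(dp,float)/200
E
python3 - <<'E'
from h import *
for n in("top","side"):
    I,D=shot(n,n+"0"); K,R,t=cam(n); print(n,K.round(1).tolist(),(-R.T@t).round(),R.round(3).tolist())
s=ctrl.get_obs();print(s["t"],s["ee_pos"],Rn.from_rotvec(s["orientation"]).as_matrix().round(3).tolist())
a=cv2.imread("pics/top0.png");b=cv2.imread("pics/side0.png")
cv2.imwrite("pics/t0.png",cv2.resize(a,(800,600)));cv2.imwrite("pics/s0.png",cv2.resize(b,(800,600)))
E
```

```text
top [[380.4, 0.0, 254.6], [0.0, 380.4, 184.6], [0.0, 0.0, 1.0]] [ 398.  -53. 1147.] [[0.008, -1.0, -0.009], [-0.992, -0.007, -0.128], [0.128, 0.01, -0.992]]
side [[434.6, 0.0, 254.8], [0.0, 434.6, 193.3], [0.0, 0.0, 1.0]] [ 184. -608.  871.] [[0.82, -0.572, -0.007], [-0.438, -0.621, -0.65], [0.368, 0.536, -0.76]]
0.1 [184.40857903 596.65125189 221.96343132] [[-0.955, 0.295, -0.0], [0.295, 0.955, -0.001], [0.0, -0.001, -1.0]]
```

View pics/t0.png

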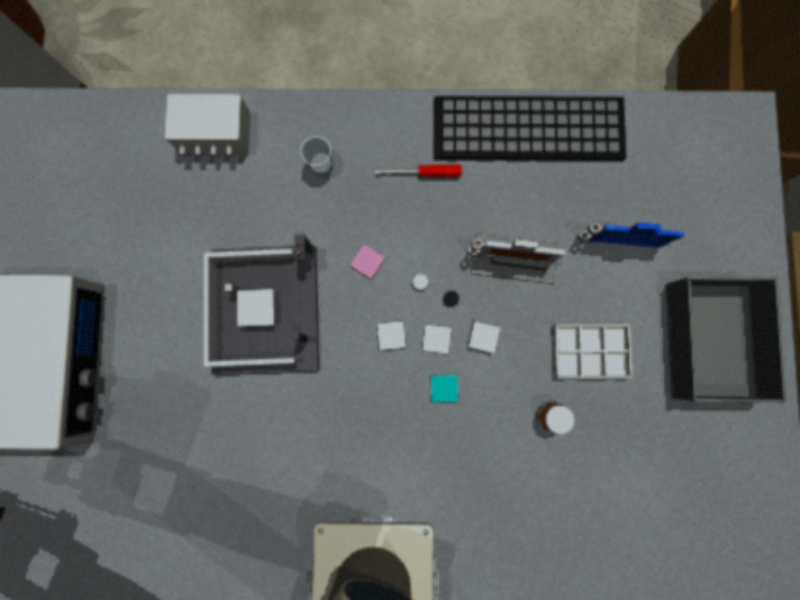

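View pics/s0.png

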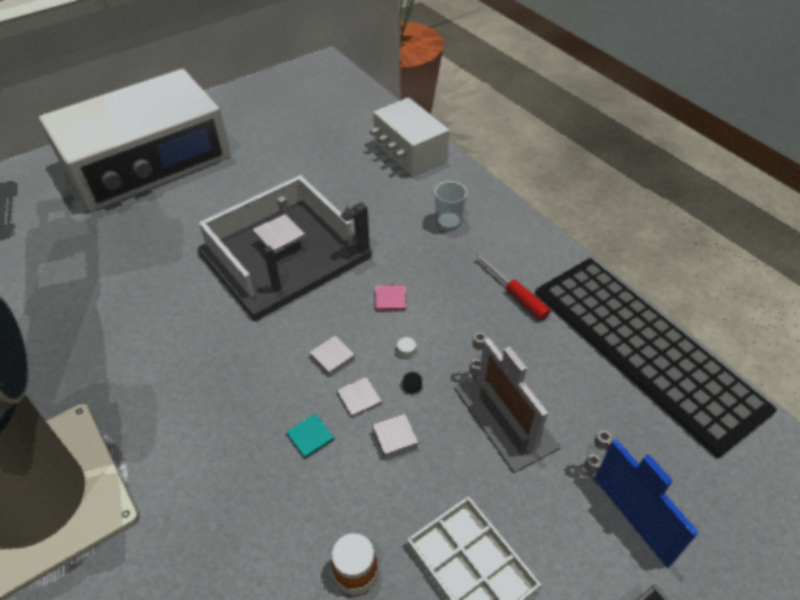

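The top view (800x600) shows three plain aluminium squares at (391,336), (437,339) and (484,338). The pink (368,262) and turquoise (444,389) squares are look-alikes. The bay is at (262,310) with its doorway on the right and the hinge post at (303,245). Two things have the door's shape. One at (520,250) has an aluminium frame, an amber window and a rack, so it is the one meant. The other at (635,236) is blue and is a decoy.

Run:
```python
from h import *
T=cv2.imread("pics/top0.png");S=cv2.imread("pics/side0.png");DT=np.load("pics/top0.npy");DS=np.load("pics/side0.npy")
def blob(n,I,c,half=14,thr=None):
    g=cv2.cvtColor(I,cv2.COLOR_BGR2GRAY); x,y=map(int,c); r=g[y-half:y+half+1,x-half:x+half+1]
    th,m=cv2.threshold(r,0,255,cv2.THRESH_OTSU); nn,l,st,ce=cv2.connectedComponentsWithStats(m)
    k=l[half,half]; cs,_=cv2.findContours((l==k).astype(np.uint8),0,2); 
    return cs[0].reshape(-1,2)+[x-half,y-half],ce[k]+[x-half,y-half],(l==k),(x-half,y-half)
CT,CS=cloud("top",DT),cloud("side",DS)
for nm,ct,cs in(("A",(250,215),(212,227)),("B",(280,217),(230,254)),("C",(310,216),(252,278)),("stage",(164,197),(178,149))):
    for n,I,C,c in(("top",T,CT,ct),("side",S,CS,cs)):
        co,ce,m,(x,y)=blob(n,I,c); P=C[y:y+29,x:x+29][cv2.erode(m.astype(np.uint8),np.ones((5,5)))>0]
        z=np.median(P[:,2]); W=np.array([ray(n,*p,z)[:2] for p in co]).astype(np.float32)
        print(nm,n,"z",z.round(1),"c",ray(n,*ce,z).round(1),[np.round(q,1) for q in cv2.minAreaRect(W)])
# door region
m=(CT[...,2]>85)&(CT[...,0]>450)
for lo,hi in((160,185),(104,116),(88,99)):
  for n,C in(("top",CT),("side",CS)):
    k=(C[...,2]>lo)&(C[...,2]<hi)&(C[...,0]>420)&(C[...,0]<650)&(C[...,1]<-130)&(C[...,1]>-330); P=C[k]
    if len(P)>3: 
        r=cv2.minAreaRect(P[:,:2].astype(np.float32)); print("door",n,lo,len(P),P.mean(0).round(1),[np.round(q,1) for q in r])
# walls
for n,C in(("top",CT),("side",CS)):
    k=(C[...,2]>66)&(C[...,2]<75)&(C[...,0]>330)&(C[...,0]<640)&(C[...,1]>10)&(C[...,1]<300); P=C[k]
    print("walls",n,len(P),[np.round(q,1) for q in cv2.minAreaRect(P[:,:2].astype(np.float32))])
    k=(C[...,2]>108)&(C[...,2]<125)&(C[...,0]>330)&(C[...,0]<640)&(C[...,1]>10)&(C[...,1]<300); P=C[k]; print(P.round()[:40:2].tolist())
a=cv2.resize(T[130:250,120:270],(800,640))[:600];b=cv2.resize(S[95:215,120:270],(800,640))
cv2.imwrite("pics/bayt.png",cv2.resize(T[140:245,125:265],(800,600),interpolation=3));cv2.imwrite("pics/bays.png",cv2.resize(S[105:210,120:260],(800,600),interpolation=3))
d=np.hstack([cv2.resize(T[140:200,290:370],(400,300),interpolation=3),cv2.resize(S[205:310,280:420],(400,300),interpolation=3)])
d2=np.hstack([cv2.resize(T[195:265,230:330],(400,280),interpolation=3),cv2.resize(S[205:310,180:330],(400,280),interpolation=3)])
cv2.imwrite("pics/door.png",np.vstack([d,d2]))
```

```text
A top z 16.6 c [455.2 -28.8  16.6] [array([455.1, -29. ]), array([48.3, 48.4]), np.float64(6.1)]
A side z 16.0 c [454.2 -28.5  16. ] [array([453.7, -28.1]), array([50. , 49.3]), np.float64(5.4)]
B top z 10.6 c [ 449.2 -115.5   10.6] [array([ 449.3, -115.4]), array([48.6, 49. ]), np.float64(83.5)]
B side z 10.1 c [ 448.4 -115.4   10.1] [array([ 448.9, -114.9]), array([49.3, 49. ]), np.float64(83.4)]
C top z 22.7 c [ 452.9 -204.8   22.7] [array([ 452.9, -204.6]), array([48.5, 48. ]), np.float64(76.3)]
C side z 22.0 c [ 451.9 -204.6   22. ] [array([ 452.3, -204.1]), array([49.4, 50.3]), np.float64(76.9)]
stage top z 56.0 c [502.4 221.9  56. ] [array([502.5, 222. ]), array([65.5, 63.8]), np.float64(2.5)]
stage side z 55.0 c [501.1 221.8  55. ] [array([501.1, 222.3]), array([65.1, 67.5]), np.float64(2.4)]
door top 104 123 [ 606.7 -261.3  110.8] [array([ 607.3, -262.9]), array([134.3,  10.2]), np.float64(83.2)]
door side 104 230 [ 603.5 -268.   110.3] [array([ 605.1, -263.2]), array([133.8,  11.5]), np.float64(82.8)]
door top 88 40 [ 611.6 -210.1   94.3] [array([ 610.5, -250.6]), array([15
[... 518 characters left out ...]
616.0, 130.0, 122.0], [617.0, 125.0, 119.0], [614.0, 142.0, 119.0], [613.0, 135.0, 124.0], [614.0, 131.0, 118.0], [614.0, 125.0, 118.0], [611.0, 141.0, 121.0]]
walls side 342 [array([508.3, 211.5]), array([176.4, 233. ]), np.float64(89.8)]
[[621.0, 141.0, 120.0], [617.0, 140.0, 119.0], [622.0, 138.0, 118.0], [612.0, 141.0, 117.0], [616.0, 138.0, 118.0], [620.0, 135.0, 118.0], [625.0, 132.0, 118.0], [606.0, 137.0, 120.0], [613.0, 138.0, 116.0], [616.0, 132.0, 118.0], [619.0, 129.0, 119.0], [625.0, 128.0, 117.0], [607.0, 139.0, 115.0], [609.0, 132.0, 118.0], [613.0, 128.0, 120.0], [619.0, 128.0, 116.0], [623.0, 125.0, 117.0], [603.0, 138.0, 114.0], [606.0, 133.0, 116.0], [609.0, 127.0, 119.0]]
```

View pics/door.png

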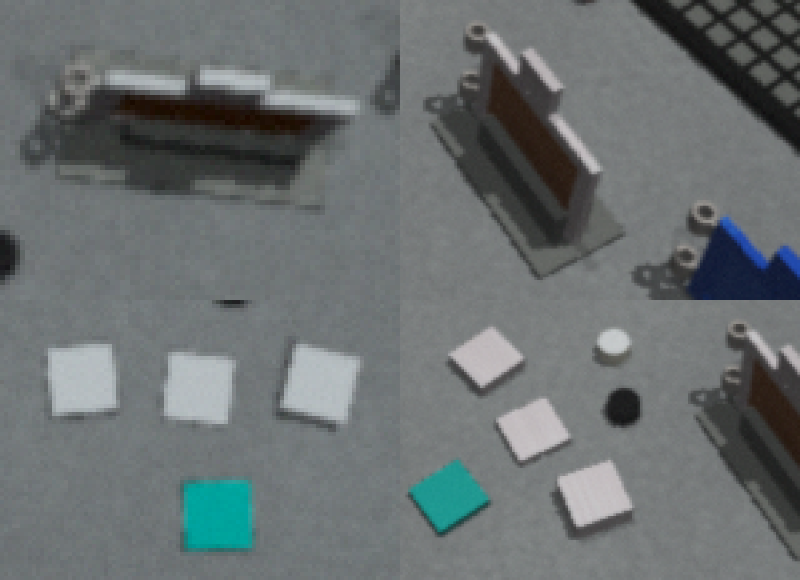

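View pics/bayt.png

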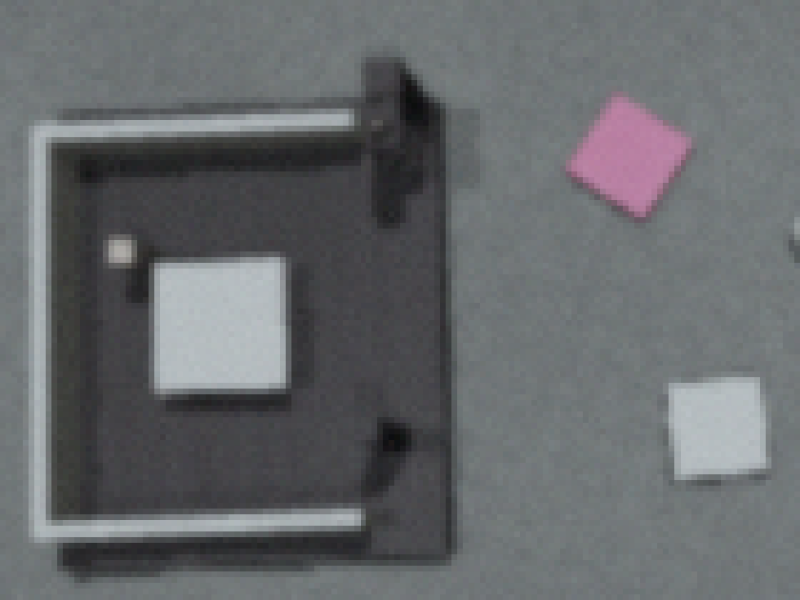

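View pics/bays.png

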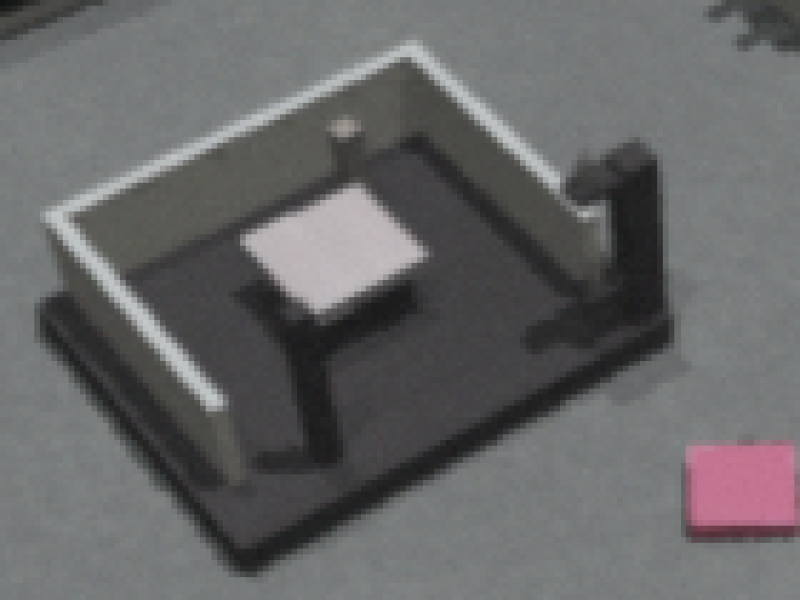

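The crops confirm the door: its frame is aluminium, the window amber, the knuckles are at top (298–306,160) in the full image, and the decoy is blue. The spacers come out at 16 mm (A, left), 10 mm (B, middle) and 22 mm (C, right), so I stack A and then B (16 + 10 = 26 mm). The bay is turned about 2.4°.

servo_tool --pt "0 0 0 -0.74 -0.86 0 64" --pt "0 0 0 -0.74 -0.86 0 64" --pt "0 0 0 -0.74 -0.86 0 64" --pt "0 0 0 -0.74 -0.86 0 64" --pt "0 0 0 -0.74 -0.86 0 64" --pt "0 0 0 -0.74 -0.86 0 64"

```text
t: 0.85
ee_pos: [275.3, 389.8, 222.8]
orientation: [0.47, 3.106, 0.001]
ft_force: [0.3, 0.1, 0.3]
width: 64.1
grasp_force: 0.0
```

servo_tool --pt "0 0 0 -0.74 -0.86 0 64" --pt "0 0 0 -0.74 -0.86 0 64" --pt "0 0 0 -0.74 -0.86 0 64" --pt "0 0 0 -0.74 -0.86 0 64" --pt "0 0 0 -0.74 -0.86 0 64" --pt "0 0 0 -0.74 -0.86 0 64"

```text
t: 1.6
ee_pos: [365.9, 182.2, 222.7]
orientation: [-0.468, -3.106, -0.001]
ft_force: [1.0, 0.5, 1.0]
width: 63.7
grasp_force: 0.0
```

servo_tool --pt "0 0 -0.2665 -0.74 -0.86 0 64" --pt "0 0 -0.2665 -0.74 -0.86 0.2 64" --pt "0 0 -0.2665 -0.74 -0.86 0.4 64" --pt "0 0 -0.2665 -0.74 -0.86 0.7 64" --pt "0 0 -0.2665 -0.74 -0.86 0.7 64" --pt "0 0 -0.2665 -0.74 -0.86 0.7 64" --pt "0 0 -0.2665 -0.74 -0.86 0.7 64"

```text
t: 2.48
ee_pos: [456.7, -25.6, 82.9]
orientation: [0.159, -3.137, -0.0]
ft_force: [-0.3, 0.4, -0.6]
width: 64.2
grasp_force: 0.0
```

```bash
cat >> h.py <<'E'
def Rd(yaw):  # tool down, tool-y at yaw deg
    a=np.radians(yaw); y=np.array([np.cos(a),np.sin(a),0]); z=np.array([0,0,-1.]); return np.stack([np.cross(y,z),y,z],1)
def go(*wps):  # (x,y,z,yaw) TCP targets -> row fractions from the pose now
    s=ctrl.get_obs(); R=Rn.from_rotvec(s["orientation"]).as_matrix(); p=np.array(s["ee_pos"])
    print("t",round(s["t"],2),"tcp",p.round(1),"yaw",round(np.degrees(np.arctan2(R[1,1],R[0,1])),1),"w",round(s["width"],1),"F",np.round(s["ft_force"],1),"g",round(s["grasp_force"],1))
    for w in wps:
        rv=Rn.from_matrix(R.T@Rd(w[3])).as_rotvec()/1.5; d=R.T@(np.array(w[:3])-p)/200
        print(w,"->",rv.round(4).tolist(),d.round(4).tolist())
E
python3 -c "
from h import *
go((454.5,-28.6,80,95.7),(454.5,-28.6,3,95.7))"
```

```text
t 2.48 tcp [456.7 -25.6  82.9] yaw 95.8 w 64.2 F [-0.3  0.4 -0.6] g 0.0
(454.5, -28.6, 80, 95.7) -> [0.0002, -0.0002, 0.0013] [0.0122, -0.0137, 0.0144]
(454.5, -28.6, 3, 95.7) -> [0.0002, -0.0002, 0.0013] [0.0121, -0.0138, 0.3994]
```

servo_tool --pt "0 0 0 0.012 -0.014 0.1 64" --pt "0 0 0 0.012 -0.014 0.3 64" --pt "0 0 0 0.012 -0.014 0.4 64" --pt "0 0 0 0.012 -0.014 0.4 64" --pt "0 0 0 0.012 -0.014 0.4 40" --pt "0 0 0 0.012 -0.014 0.4 40" --pt "0 0 0 0.012 -0.014 0.4 40" --pt "0 0 0 0.012 -0.014 0.4 40"

```text
t: 3.48
ee_pos: [455.5, -29.6, 4.2]
orientation: [-0.157, 3.135, 0.0]
ft_force: [-1.4, 5.3, 10.3]
width: 49.2
grasp_force: 30.0
```

servo_tool --pt "0 0 0 0 0 -0.1 40" --pt "0 0 0 0 0 -0.3 40" --pt "0 0 0 0 0 -0.6 40" --pt "0 0 0 0 0 -0.75 40" --pt "0 0 0 0 0 -0.75 40"

```text
t: 4.1
ee_pos: [456.0, -30.2, 155.5]
orientation: [-0.157, 3.131, -0.001]
ft_force: [1.5, -0.5, -1.6]
width: 49.8
grasp_force: 30.0
```

```bash
python3 -c "
from h import *
go((501.7,222,150,92.4),(501.7,222,65,92.4))"
```

```text
t 4.1 tcp [456.  -30.2 155.5] yaw 95.7 w 49.8 F [ 1.5 -0.5 -1.6] g 30.0
(501.7, 222, 150, 92.4) -> [-0.0007, 0.0043, 0.0387] [-0.353, 1.2317, 0.0281]
(501.7, 222, 65, 92.4) -> [-0.0007, 0.0043, 0.0387] [-0.3503, 1.2323, 0.4531]
```

servo_tool --pt "0 0 0.0387 -0.2 0.3 0 40" --pt "0 0 0.0387 -0.3 0.6 0 40" --pt "0 0 0.0387 -0.35 0.95 0 40" --pt "0 0 0.0387 -0.35 0.95 0 40" --pt "0 0 0.0387 -0.35 0.95 0 40" --pt "0 0 0.0387 -0.35 0.95 0 40"

```text
t: 4.85
ee_pos: [504.2, 164.6, 152.0]
orientation: [0.064, -3.139, 0.001]
ft_force: [0.2, -0.6, -0.5]
width: 49.7
grasp_force: 30.0
```

```bash
python3 -c "
from h import *
go((502.7,222,150,92.4),(502.7,222,60,92.4))"
```

```text
t 4.85 tcp [504.2 164.6 152. ] yaw 92.4 w 49.7 F [ 0.2 -0.6 -0.5] g 30.0
(502.7, 222, 150, 92.4) -> [-0.0005, -0.001, -0.0006] [-0.0041, 0.2873, 0.0099]
(502.7, 222, 60, 92.4) -> [-0.0005, -0.001, -0.0006] [-0.0048, 0.2876, 0.4599]
```

servo_tool --pt "0 0 0 -0.004 0.287 0 40" --pt "0 0 0 -0.004 0.287 0 40" --pt "0 0 0 -0.004 0.287 0.2 40" --pt "0 0 0 -0.004 0.287 0.35 40" --pt "0 0 0 -0.004 0.287 0.43 40" --pt "0 0 0 -0.004 0.287 0.445 40" --pt "0 0 0 -0.004 0.287 0.455 40" --pt "0 0 0 -0.004 0.287 0.46 40" --pt "0 0 0 -0.004 0.287 0.46 40"

```text
t: 5.98
ee_pos: [503.7, 223.6, 61.3]
orientation: [-0.066, 3.14, 0.001]
ft_force: [0.1, -0.3, -1.1]
width: 49.7
grasp_force: 30.0
```

```bash
python3 -c "
from h import *
go((502.7,222,58.5,92.4))"
```

```text
t 5.97 tcp [503.7 223.6  61.3] yaw 92.4 w 49.7 F [ 0.1 -0.3 -1.1] g 30.0
(502.7, 222, 58.5, 92.4) -> [0.0002, 0.0007, 0.0002] [0.0054, -0.0078, 0.0141]
```

servo_tool --pt "0 0 0 0.005 -0.008 0.004 40" --pt "0 0 0 0.005 -0.008 0.01 40" --pt "0 0 0 0.005 -0.008 0.014 40" --pt "0 0 0 0.005 -0.008 0.014 40" --pt "0 0 0 0.005 -0.008 0.014 56" --pt "0 0 0 0.005 -0.008 0.014 64" --pt "0 0 0 0.005 -0.008 0.014 64" --pt "0 0 0 0.005 -0.008 -0.1 64" --pt "0 0 0 0.005 -0.008 -0.3 64" --pt "0 0 0 0.005 -0.008 -0.5 64"

```text
t: 7.22
ee_pos: [502.1, 221.6, 161.3]
orientation: [0.066, -3.14, 0.001]
ft_force: [0.2, 0.5, -0.3]
width: 63.9
grasp_force: 0.0
```

servo_tool --pt "0 0 0 0.3 -0.3 0 64" --pt "0 0 0 0.3 -0.6 0 64" --pt "0 0 0 0.3 -0.9 0 64" --pt "0 0 0 0.3 -1 0 64" --pt "0 0 0 0.3 -1 0 64"

```text
t: 7.85
ee_pos: [450.8, 17.8, 160.7]
orientation: [0.06, -3.141, 0.0]
ft_force: [0.6, 0.2, -0.4]
width: 64.4
grasp_force: 0.0
```

```bash
cat >> h.py <<'E'
def square(n,u,v,z,half=14):
    I,D=ctrl.get_image(n); g=cv2.cvtColor(I,cv2.COLOR_RGB2GRAY); x,y=int(u)-half,int(v)-half; r=g[y:y+2*half+1,x:x+2*half+1]
    _,m=cv2.threshold(r,0,255,cv2.THRESH_OTSU); _,l,_,ce=cv2.connectedComponentsWithStats(m); k=l[half,half]
    c=cv2.findContours((l==k).astype(np.uint8),0,2)[0][0].reshape(-1,2)+[x,y]
    W=np.array([ray(n,*p,z)[:2] for p in c]).astype(np.float32); zz=np.median(cloud(n,D)[y:y+2*half+1,x:x+2*half+1][l==k][:,2])
    print(n,ray(n,*(ce[k]+[x,y]),z)[:2].round(1),[np.round(q,1) for q in cv2.minAreaRect(W)],"z",zz.round(1)); return I
E
python3 -c "
from h import *
go((449,-115.3,100,83.5),(449,-115.3,3,83.5))
for n in('top','side'):
    I=square(n,*proj(n,(502,222,71)),71); square(n,*proj(n,(449,-115.3,10)),10)
    cv2.imwrite('pics/m_'+n+'.png',I[:,:,::-1])
"
```

```text
t 7.85 tcp [450.8  17.8 160.7] yaw 92.2 w 64.4 F [ 0.6  0.2 -0.4] g 0.0
(449, -115.3, 100, 83.5) -> [-0.0001, -0.0, 0.1012] [0.0344, -0.6645, 0.3034]
(449, -115.3, 3, 83.5) -> [-0.0001, -0.0, 0.1012] [0.0343, -0.6645, 0.7884]
top [501.8 218.7] [array([501. , 218.2]), array([64.6, 62.9]), np.float64(2.5)] z 70.0
top [ 449.3 -115.8] [array([ 449.3, -115.6]), array([48.9, 49. ]), np.float64(83.5)] z 10.6
side [508.  226.8] [array([453.4, 204.1]), array([14. , 34.4]), np.float64(4.8)] z 265.2
side [ 448.3 -115.6] [array([ 448.7, -115. ]), array([49.7, 49.2]), np.float64(83.4)] z 10.0
```

servo_tool --pt "0 0 0.101 0.034 -0.3 0.1 64" --pt "0 0 0.101 0.034 -0.66 0.3 64" --pt "0 0 0.101 0.034 -0.6645 0.5 64" --pt "0 0 0.101 0.034 -0.6645 0.6 64" --pt "0 0 0.101 0.034 -0.6645 0.6 64" --pt "0 0 0.101 0.034 -0.6645 0.6 64"

```text
t: 8.8
ee_pos: [450.3, -112.9, 41.3]
orientation: [0.17, 3.136, -0.0]
ft_force: [0.4, -0.2, -1.1]
width: 64.3
grasp_force: 0.0
```

```bash
python3 -c "
from h import *
go((449,-115.3,2,83.5))
C=cloud('side',ctrl.get_image('side')[1]); C2=cloud('top',ctrl.get_image('top')[1])
for c in (C,C2):
    k=(abs(c[...,2]-71)<6)&(abs(c[...,0]-502)<45)&(abs(c[...,1]-222)<45); P=c[k]
    print(len(P),P.mean(0).round(1),[np.round(q,1) for q in cv2.minAreaRect(P[:,:2].astype(np.float32))])
"
```

```text
t 8.8 tcp [ 450.3 -112.9   41.3] yaw 83.8 w 64.3 F [ 0.4 -0.2 -1.1] g 0.0
(449, -115.3, 2, 83.5) -> [-0.0001, 0.0005, 0.0036] [0.0054, -0.0125, 0.1964]
0 [nan nan nan] [array([0., 0.]), array([0., 0.]), np.float64(0.0)]
325 [502.1 223.5  71.6] [array([510.7, 230.9]), array([68.5, 66.8]), np.float64(4.9)]<string>:7: RuntimeWarning: Mean of empty slice.
  ret = um.true_divide(
```

servo_tool --pt "0 0 0.003 0.005 -0.012 0.1 64" --pt "0 0 0.003 0.005 -0.012 0.18 64" --pt "0 0 0.003 0.005 -0.012 0.196 64" --pt "0 0 0.003 0.005 -0.012 0.196 64" --pt "0 0 0.003 0.005 -0.012 0.196 40" --pt "0 0 0.003 0.005 -0.012 0.196 40" --pt "0 0 0.003 0.005 -0.012 0.196 40" --pt "0 0 0.003 0.005 -0.012 0.196 40"

```text
t: 9.9
ee_pos: [448.7, -116.0, 1.9]
orientation: [0.179, 3.136, -0.0]
ft_force: [-0.4, 0.7, 5.8]
width: 50.0
grasp_force: 30.0
```

servo_tool --pt "0 0 0 0 0 -0.1 40" --pt "0 0 0 0 0 -0.3 40" --pt "0 0 0 0 0 -0.6 40" --pt "0 0 0 0 0 -0.8 40" --pt "0 0 0 0 0 -0.8 40"

```text
t: 10.52
ee_pos: [450.2, -116.5, 164.3]
orientation: [0.179, 3.13, -0.002]
ft_force: [0.4, 0.3, -0.7]
width: 49.7
grasp_force: 30.0
```

```bash
python3 -c "
from h import *
go((502.7,222,160,92.4))
"
```

```text
t 10.53 tcp [ 450.2 -116.5  164.3] yaw 83.5 w 49.7 F [ 0.4  0.3 -0.7] g 30.0
(502.7, 222, 160, 92.4) -> [-0.001, 0.0041, -0.104] [-0.0679, 1.7113, 0.0199]
```

servo_tool --pt "0 0 -0.104 -0.034 0.28 0 40" --pt "0 0 -0.104 -0.034 0.56 0 40" --pt "0 0 -0.104 -0.034 0.84 0 40" --pt "0 0 -0.104 -0.034 0.855 0 40" --pt "0 0 -0.104 -0.034 0.855 0 40"

```text
t: 11.15
ee_pos: [473.6, 53.2, 160.3]
orientation: [0.068, -3.138, 0.001]
ft_force: [-0.1, -0.5, -1.1]
width: 49.4
grasp_force: 30.0
```

```bash
python3 -c "
from h import *
go((502.7,222,160,92.4),(502.7,222,76,92.4))
"
```

```text
t 11.15 tcp [473.6  53.2 160.3] yaw 92.5 w 49.4 F [-0.1 -0.5 -1.1] g 30.0
(502.7, 222, 160, 92.4) -> [-0.0002, -0.0016, 0.0009] [-0.1818, 0.8372, 0.0007]
(502.7, 222, 76, 92.4) -> [-0.0002, -0.0016, 0.0009] [-0.1828, 0.8373, 0.4207]
```

servo_tool --pt "0 0 0 -0.06 0.28 0 40" --pt "0 0 0 -0.12 0.56 0 40" --pt "0 0 0 -0.182 0.83 0 40" --pt "0 0 0 -0.182 0.837 0.05 40" --pt "0 0 0 -0.182 0.837 0.2 40" --pt "0 0 0 -0.182 0.837 0.32 40" --pt "0 0 0 -0.182 0.837 0.39 40" --pt "0 0 0 -0.182 0.837 0.41 40" --pt "0 0 0 -0.182 0.837 0.418 40" --pt "0 0 0 -0.182 0.837 0.418 40"

```text
t: 12.4
ee_pos: [504.4, 222.0, 78.5]
orientation: [-0.065, 3.14, 0.001]
ft_force: [-0.0, 0.6, -0.4]
width: 49.5
grasp_force: 30.0
```

```bash
python3 -c "
from h import *
go((502.7,222,72.5,92.4))
"
```

```text
t 12.4 tcp [504.4 222.   78.5] yaw 92.4 w 49.5 F [-0.   0.6 -0.4] g 30.0
(502.7, 222, 72.5, 92.4) -> [0.0002, 0.0007, -0.0001] [0.0085, 0.0004, 0.03]
```

servo_tool --pt "0 0 0 0.008 0 0.01 40" --pt "0 0 0 0.008 0 0.02 40" --pt "0 0 0 0.008 0 0.028 40" --pt "0 0 0 0.008 0 0.03 40" --pt "0 0 0 0.008 0 0.03 40" --pt "0 0 0 0.008 0 0.03 56" --pt "0 0 0 0.008 0 0.03 64" --pt "0 0 0 0.008 0 0.03 64" --pt "0 0 0 0.008 0 -0.1 64" --pt "0 0 0 0.008 0 -0.35 64"

```text
t: 13.65
ee_pos: [500.9, 221.3, 146.8]
orientation: [0.066, -3.136, 0.003]
ft_force: [0.8, 0.2, 0.2]
width: 63.8
grasp_force: 0.0
```

servo_tool --pt "0 0 0 0 -0.1 -0.4 64" --pt "0 0 0.5 -0.2 -0.4 -0.5 64" --pt "0 0 0.9 -0.2 -0.7 -0.5 64" --pt "0 0 0.9 -0.2 -1 -0.5 64" --pt "0 0 0.9 -0.2 -1 -0.5 64" --pt "0 0 0.9 -0.2 -1 -0.5 64" --pt "0 0 0.9 -0.2 -1 -0.5 64" --pt "0 0 0.9 -0.2 -1 -0.5 64" --pt "0 0 0.9 -0.2 -1 -0.5 64"

```text
t: 14.78
ee_pos: [550.5, 23.7, 247.7]
orientation: [-1.912, -2.493, 0.0]
ft_force: [-0.1, -0.4, -0.0]
width: 63.8
grasp_force: 0.0
```

```bash
cat > m.py <<'E'
from h import *
def rect(C,z0,z1,x0,x1,y0,y1):
    k=(C[...,2]>z0)&(C[...,2]<z1)&(C[...,0]>x0)&(C[...,0]<x1)&(C[...,1]>y0)&(C[...,1]<y1); P=C[k]
    if len(P)>3: print(len(P),P.mean(0).round(1),np.median(P[:,2]).round(1),[np.round(q,1) for q in cv2.minAreaRect(P[:,:2].astype(np.float32))])
E
python3 -c "
from m import *
go((604,-258,230,-6.8))
for n in('top','side'):
    I,D=shot(n,'c_'+n); C=cloud(n,D); print(n)
    rect(C,76,90,465,525,185,250); rect(C,76,90,525,555,245,280)
    for a,b in((125,150),(106,116)): rect(C,a,b,500,700,-400,-150)
"
```

```text
t 14.78 tcp [550.5  23.7 247.7] yaw 15.0 w 63.8 F [-0.1 -0.4 -0. ] g 0.0
(604, -258, 230, -6.8) -> [-0.0003, -0.0, 0.254] [-1.4297, -0.1072, 0.0883]
top
52 [503.8 243.6  82.1] 82.2 [array([501.1, 243.3]), array([46. ,  9.7]), np.float64(1.2)]
21 [535.7 264.5  81.4] 81.5 [array([534.8, 259.7]), array([26. , 10.9]), np.float64(76.8)]
78 [ 606.4 -260.   140.3] 142.2 [array([ 607.6, -260.6]), array([38.4, 10.9]), np.float64(83.9)]
120 [ 606.4 -266.3  111.5] 111.4 [array([ 606.7, -266.6]), array([139.,  10.]), np.float64(83.0)]
side
261 [499.9 220.3  80.9] 81.0 [array([500.1, 222.4]), array([49.7, 52.3]), np.float64(1.5)]
20 [533.8 265.6  80.1] 79.8 [array([534.3, 264.5]), array([17.3, 13.1]), np.float64(89.5)]
156 [ 603.7 -263.1  138.4] 141.5 [array([ 605.3, -261.5]), array([39.7, 11.3]), np.float64(84.0)]
225 [ 603.2 -273.6  110.7] 111.0 [array([ 604.7, -266. ]), array([140.3,  10.5]), np.float64(82.9)]
```

servo_tool --pt "0 0 0.254 -0.3 -0.05 0 50" --pt "0 0 0.254 -0.6 -0.05 0 50" --pt "0 0 0.254 -0.9 -0.1 0.05 50" --pt "0 0 0.254 -1 -0.1 0.05 50" --pt "0 0 0.254 -1 -0.1 0.05 50" --pt "0 0 0.254 -1 -0.1 0.05 50"

```text
t: 15.62
ee_pos: [583.2, -173.2, 237.9]
orientation: [-2.347, -2.088, -0.0]
ft_force: [-0.7, 0.6, -0.2]
width: 50.0
grasp_force: 0.0
```

```bash
python3 -c "
from m import *
go((606.4,-261,180,-6.7),(606.4,-261,111,-6.7))
"
```

```text
t 15.62 tcp [ 583.2 -173.2  237.9] yaw -6.7 w 50.0 F [-0.7  0.6 -0.2] g 0.0
(606.4, -261, 180, -6.7) -> [-0.0002, -0.0003, 0.0003] [-0.4229, 0.1665, 0.2895]
(606.4, -261, 111, -6.7) -> [-0.0002, -0.0003, 0.0003] [-0.4231, 0.1666, 0.6345]
```

servo_tool --pt "0 0 0 -0.25 0.1 0.1 50" --pt "0 0 0 -0.423 0.166 0.2 50" --pt "0 0 0 -0.423 0.166 0.29 50" --pt "0 0 0 -0.423 0.166 0.29 50" --pt "0 0 0 -0.423 0.166 0.29 50"

```text
t: 16.25
ee_pos: [606.5, -260.9, 180.6]
orientation: [2.347, 2.088, 0.0]
ft_force: [0.1, 0.1, -0.6]
width: 50.1
grasp_force: 0.0
```

```bash
python3 -c "
from m import *
go((606.4,-261,111,-6.7))
"
```

```text
t 16.25 tcp [ 606.5 -260.9  180.6] yaw -6.7 w 50.1 F [ 0.1  0.1 -0.6] g 0.0
(606.4, -261, 111, -6.7) -> [0.0002, -0.0001, 0.0004] [-0.0006, -0.0008, 0.3479]
```

servo_tool --pt "0 0 0 0 0 0.12 50" --pt "0 0 0 0 0 0.25 50" --pt "0 0 0 0 0 0.348 50" --pt "0 0 0 0 0 0.348 50" --pt "0 0 0 0 0 0.348 0" --pt "0 0 0 0 0 0.348 0" --pt "0 0 0 0 0 0.348 0" --pt "0 0 0 0 0 0.348 0" --pt "0 0 0 0 0 0.348 0"

```text
t: 17.38
ee_pos: [606.4, -262.6, 110.6]
orientation: [2.349, 2.086, 0.0]
ft_force: [-0.1, -0.5, 1.7]
width: 9.9
grasp_force: 30.0
```

```bash
python3 -c "
from m import *
go((606.4,-261,111,-6.7))
"
```

```text
t 17.38 tcp [ 606.4 -262.6  110.6] yaw -6.8 w 9.9 F [-0.1 -0.5  1.7] g 30.0
(606.4, -261, 111, -6.7) -> [0.0003, 0.0001, -0.001] [0.0082, -0.0011, -0.0021]
```

servo_tool --pt "0 0 0 0 0 -0.05 0" --pt "0 0 0 0 0 -0.12 0" --pt "0 0 0 0 0 -0.2 0" --pt "0 0 0 0 0 -0.3 0" --pt "0 0 0 0 0 -0.4 0" --pt "0 0 0 0 0 -0.4 0" --pt "0 0 0 0 0 -0.4 0"

```text
t: 18.25
ee_pos: [606.0, -262.4, 190.1]
orientation: [-2.349, -2.086, 0.0]
ft_force: [-1.1, -0.3, -3.4]
width: 9.7
grasp_force: 30.0
```

```bash
python3 -c "
from m import *
go()
for n in('top','side'):
    I,D=shot(n,'d_'+n); C=cloud(n,D); print(n)
    rect(C,184,196,500,700,-400,-150); rect(C,160,173,560,700,-205,-150)
T=cv2.imread('pics/d_top.png');S=cv2.imread('pics/d_side.png')
ct=proj('top',(600,-230,150)).astype(int);cs=proj('side',(600,-230,150)).astype(int);print(ct,cs)
def cr(I,c,w,h): x,y=max(c[0]-w//2,0),max(c[1]-h//2,0); print(x,y); return cv2.resize(I[y:y+h,x:x+w],(400,400),interpolation=3)
cv2.imwrite('pics/lift.png',np.hstack([cr(T,ct,80,80),cr(S,cs,110,110)]))
"
```

```text
t 18.25 tcp [ 606.  -262.4  190.1] yaw -6.8 w 9.7 F [-1.1 -0.3 -3.4] g 30.0
top
40 [ 612.6 -208.5  190.5] 191.0 [array([ 614.1, -199.7]), array([45.7,  8.3]), np.float64(81.9)]
18 [ 612.4 -187.9  166.2] 165.6 [array([ 610.4, -188.2]), array([27.1, 14.2]), np.float64(57.7)]
side
195 [ 598.7 -297.7  189.6] 189.9 [array([ 604.2, -277.8]), array([ 26.8, 115.8]), np.float64(1.5)]
[325 157] [317 218]
285 117
262 163
```

View pics/lift.png

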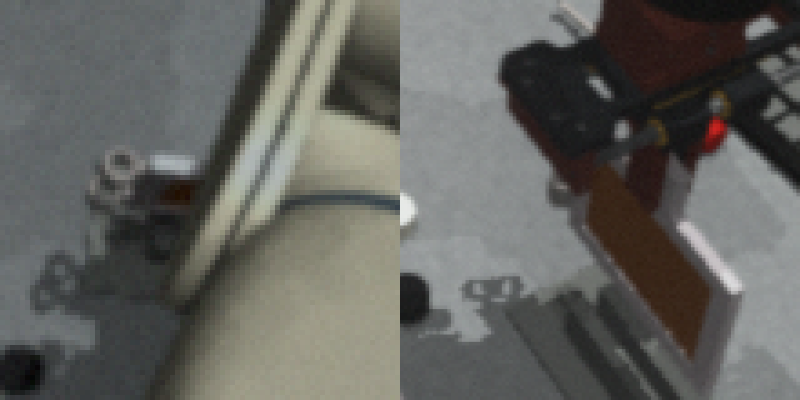

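The crop shows the door hanging upright from the tab, clear of the rack. The upper knuckle ring is at top-view pixel (309.4,149.6), and in the side view it is mostly hidden by the gripper.

```bash
python3 -c "
from m import *
T=cv2.imread('pics/top0.png');S=cv2.imread('pics/side0.png')
print(ray('top',309.4,149.6,178.5),ray('top',190.6,161.9,133),ray('side',222,133.5,133))
e=np.array([501.8,222.1]);a=np.radians(2.45);R2=np.array([[np.cos(a),-np.sin(a)],[np.sin(a),np.cos(a)]])
A=e+R2@[85,-95];print('pin from stage',A)
for n,I in(('top',T),('side',S)):
    for z in(133,115): print(n,z,proj(n,(*A,z)).round(1))
g=cv2.cvtColor(T,6);print(g[157:167,184:197]); 
g=cv2.cvtColor(S,6);print(g[127:142,215:234])
# post top
for n in('top','side'):
    C=cloud(n,np.load(f'pics/{n}0.npy')); rect(C,113,123,590,640,115,155)
    C=cloud(n,np.load(f'pics/{n}0.npy')); rect(C,108,122,420,480,100,160)
print(e+R2@[110,-95],e+R2@[-60,-95])
g=cv2.cvtColor(cv2.imread('pics/d_top.png'),6);print(g[143:157,302:318])
"
```

```text
[ 615.27490298 -184.47526708  178.5       ] [589.42264689 131.36640844 133.        ] [587.68928332 125.12245463 133.        ]
pin from stage [590.78331803 130.82037953]
top 133 [190.8 161.4]
top 115 [192.  162.6]
side 133 [221.8 131.8]
side 115 [222.3 137.1]
[[ 92  84  84  80  76  56  51  50  61  61  48  26  14]
 [ 87  88  81  74  67  63  58  63  66  65  51  30  17]
 [134 134 115  82  69  69  67  66  69  67  54  29  19]
 [171 166 135  87  68  69  69  69  67  64  55  32  17]
 [170 162 134  90  65  68  87  83  60  59  56  41  27]
 [114 105  94  71  64  65  68  61  50  50  54  45  37]
 [ 67  63  60  60  60  58  47  45  47  54  57  44  36]
 [ 51  48  49  52  54  58  46  46  54  62  56  43  39]
 [ 45  42  40  39  46  54  50  49  54  53  49  39  42]
 [ 38  39  36  40  49  50  42  39  40  41  45  46  41]]
[[118 121 121 118 122 119 114 117 120 119 120 119 119 118 119 118 119 118
  118]
 [119 120 117 121 118 124 117 116 118 122 124 122 121 119 118 114 115 119
  123]
 [117 119 119 123 120 118 119 119 122 121 121 121 121 117 113 102  93 110
  114]
 [117 121 121 120 118 119 118 116 118 122 121 1
[... 1583 characters left out ...]
 109 103 103 102 105 104 104]
 [100 103 102 102 116 120 106 105 114 120 110 103 105 111 120 124]
 [103  98  96 102 127 102  71  64  82 117 118 109 112 135 156 161]
 [101  95  88  96 125  95  70  62  68 104 122 130 115 140 167 176]
 [104  93  75  81 126 110  99  93  84 109 125 128  97 118 154 162]
 [101  97  78  69 106 122 122 115 112 118 102  90  67  71  93 103]
 [103 103 100  70  71 107 127 128 122 101  64  52  43  43  48  51]
 [102 116  96  60  50  64  82  88  92  70  51  43  37  38  42  37]
 [100 120  94  74  58  54  73  83 100  71  42  39  43  39  38  36]
 [ 84 105  89  87  84  75  97  97 111  76  44  42  41  42  34  30]
 [ 71  74  76  88  94  93 101  84  78  57  39  39  45  38  36  28]]
```

servo_tool --pt "0 0 0 0.15 0 0 0" --pt "0 0 0 0.35 0 0 0" --pt "0 0 0 0.55 0 0.03 0" --pt "0 0 0 0.75 0 0.06 0" --pt "0 0 0 0.9 0 0.06 0" --pt "0 0 0 0.95 0 0.06 0" --pt "0 0 0 0.95 0 0.06 0" --pt "0 0 0 0.95 0 0.06 0"

```text
t: 19.35
ee_pos: [628.6, -74.9, 178.1]
orientation: [2.35, 2.085, -0.001]
ft_force: [0.2, -0.3, -2.3]
width: 9.9
grasp_force: 30.0
```

```bash
python3 -c "
from m import *
go((581.6,-5,176,-6.8),(581.6,51.4,176,-6.8))
"
```

```text
t 19.35 tcp [628.6 -74.9 178.1] yaw -6.8 w 9.9 F [ 0.2 -0.3 -2.3] g 30.0
(581.6, -5, 176, -6.8) -> [-0.0001, 0.0002, -0.0003] [0.319, -0.2748, 0.0107]
(581.6, 51.4, 176, -6.8) -> [-0.0001, 0.0002, -0.0003] [0.599, -0.3083, 0.0106]
```

servo_tool --pt "0 0 0 0.1 -0.1 0.005 0" --pt "0 0 0 0.2 -0.2 0.01 0" --pt "0 0 0 0.3 -0.27 0.01 0" --pt "0 0 0 0.32 -0.275 0.01 0" --pt "0 0 0 0.32 -0.275 0.01 0" --pt "0 0 0 0.32 -0.275 0.01 0"

```text
t: 20.1
ee_pos: [582.3, -4.3, 176.4]
orientation: [2.349, 2.085, 0.001]
ft_force: [0.7, 0.2, -3.0]
width: 10.1
grasp_force: 30.0
```

```bash
python3 -c "
from m import *
go((581.6,51.4,176,-6.8))
for n in('top','side'): I,D=shot(n,'e_'+n)
T=cv2.imread('pics/e_top.png');S=cv2.imread('pics/e_side.png')
k=(590.5,75,165)
ct=proj('top',(590,100,150)).astype(int);cs=proj('side',(590,100,150)).astype(int)
def cr(I,c,w): x,y=c[0]-w//2,c[1]-w//2; print(x,y); return cv2.resize(I[y:y+w,x:x+w],(400,400),interpolation=3)
cv2.imwrite('pics/pre.png',np.hstack([cr(T,ct,50),cr(S,cs,80)]))
"
```

```text
t 20.1 tcp [582.3  -4.3 176.4] yaw -6.8 w 10.1 F [ 0.7  0.2 -3. ] g 30.0
(581.6, 51.4, 176, -6.8) -> [0.0005, 0.0001, -0.0] [0.2762, -0.0364, 0.002]
176 135
187 93
```

View pics/pre.png

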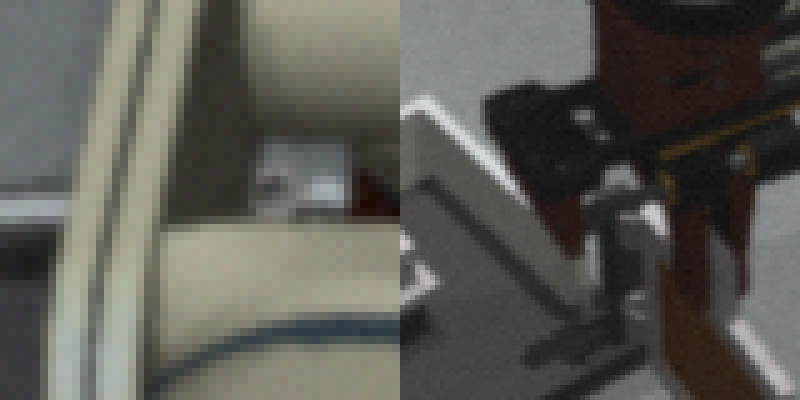

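The top view is mostly blocked by the arm. In the side view the upper knuckle is at crop (620,185), about pixel (231,130), just in front of the bracket. I move in above the pins and check there from the side.

servo_tool --pt "0 0 0 0.08 -0.01 0 0" --pt "0 0 0 0.16 -0.02 0 0" --pt "0 0 0 0.22 -0.03 0 0" --pt "0 0 0 0.26 -0.035 0 0" --pt "0 0 0 0.276 -0.036 0 0" --pt "0 0 0 0.276 -0.036 0 0" --pt "0 0 0 0.276 -0.036 0 0"

```text
t: 21.08
ee_pos: [581.0, 51.6, 176.2]
orientation: [2.349, 2.086, -0.0]
ft_force: [-0.1, -0.5, -2.8]
width: 9.7
grasp_force: 30.0
```

```bash
python3 -c "
from m import *
go((581.6,51.4,176,-6.8))
for n in('top','side'): I,D=shot(n,'f_'+n)
S=cv2.imread('pics/f_side.png');E=cv2.imread('pics/e_side.png')
for k in((590.9,131,165),(590.9,131,145),(590.9,131,133),(590.9,131,115),(591.6,75.3,165),(591.6,75.3,145),(590.9,131,68)): print(k,proj('side',k).round(1))
def cr(I,x,y,w): return cv2.resize(I[y:y+w,x:x+w],(400,400),interpolation=3)
cv2.imwrite('pics/hov.png',np.hstack([cr(E,205,105,50),cr(S,200,105,50)]))
"
```

```text
t 21.07 tcp [581.   51.6 176.2] yaw -6.8 w 9.7 F [-0.1 -0.5 -2.8] g 30.0
(581.6, 51.4, 176, -6.8) -> [-0.0001, 0.0001, 0.0001] [-0.0005, 0.0031, 0.0012]
(590.9, 131, 165) [221. 122.]
(590.9, 131, 145) [221.5 128.1]
(590.9, 131, 133) [221.8 131.7]
(590.9, 131, 115) [222.3 137. ]
(591.6, 75.3, 165) [233.5 134.2]
(591.6, 75.3, 145) [233.8 140.3]
(590.9, 131, 68) [223.4 150.3]
```

View pics/hov.png

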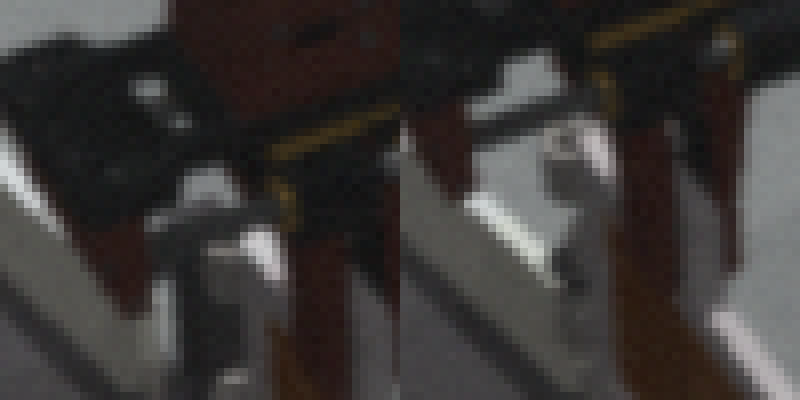

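```bash
python3 -c "
from m import *
g=cv2.cvtColor(cv2.imread('pics/f_side.png'),6);print(g[116:142,213:231])
g=cv2.cvtColor(cv2.imread('pics/d_side.png'),6)
"
```

```text
[[122 133 133 125 125 118  93  62  44  38  42  37  45  41  31  21  22  23]
 [129 123 115  93  75  65  52  44  42  40  43  38  44  42  32  24  23  22]
 [100  83  63  51  46  44  41  42  45  49  43  37  39  43  33  26  22  22]
 [ 47  45  40  42  39  43  47  54  69  86  70  56  47  39  30  23  23  22]
 [ 37  38  43  44  51  72  85  89 113 123 118 111  75  38  25  22  18  22]
 [ 45  47  61  74  88 123 122  98  94 114 144 154 110  58  25  25  24  24]
 [ 75  89 117 127 120 131 103  71  82 129 168 183 142  73  32  25  26  24]
 [126 128 133 126 120 131 114  89  84 110 164 185 167  96  36  25  28  26]
 [135 134 130 129 109  97 113 114 107  95 132 175 181 118  45  25  24  27]
 [139 133 134 130 104  73  67  65  65  63  92 150 176 127  59  29  32  28]
 [132 133 131 133 109  75  55  57  57  60  69 107 152 123  63  29  30  30]
 [131 132 134 133 116  80  58  57  55  62  63  67 102  94  55  30  27  30]
 [131 130 130 131 115  83  58  54  57  59  58  63  69  77  54  31  24  26]
 [133 129 131 133 129  99  73  58  58  60  62  62  61  70  51  33  26  27]
 [140 133 133 133 131 127 105  88  79  69  63  63  62  58  43  29  23  27]
 [164 143 134 133 131 131 131 127 116  85  65  60  57  53  43  30  22  29]
 [201 171 143 132 136 133 134 129 100  73  61  63  55  52  44  31  28  24]
 [208 200 171 141 134 133 132 119  84  68  60  62  54  44  40  30  26  26]
 [191 207 197 171 150 137 128 103  74  64  62  59  53  41  31  30  26  28]
 [133 182 208 200 181 143 117  85  62  58  60  60  55  39  29  30  27  24]
 [ 87 133 183 207 199 143  72  47  52  56  63  60  58  43  33  30  27  25]
 [ 80  87 130 182 177 117  53  42  47  59  59  58  60  45  38  32  28  27]
 [ 80  78  87 127 150 110  55  39  42  50  60  61  64  47  34  33  29  27]
 [ 75  78  82  84 118 120  83  46  45  49  54  59  62  47  33  33  30  31]
 [ 77  74  75  79  86 117 106  69  35  36  48  60  61  47  35  31  32  29]
 [ 78  77  79  78  79  79  74  56  43  44  53  61  60  45  32  28  30  32]]
```

Hovering, the upper knuckle ring is centred at side pixel (221.0,122.2). That agrees with its predicted place, and the pin is about 1 mm further in +x. I correct by that and lower gently.

servo_tool --pt "0 0 0 -0.002 0.005 0 0" --pt "0 0 0 -0.002 0.005 0.02 0" --pt "0 0 0 -0.002 0.005 0.04 0" --pt "0 0 0 -0.002 0.005 0.05 0" --pt "0 0 0 -0.002 0.005 0.06 0" --pt "0 0 0 -0.002 0.005 0.065 0" --pt "0 0 0 -0.002 0.005 0.07 0" --pt "0 0 0 -0.002 0.005 0.07 0"

```text
t: 22.18
ee_pos: [581.9, 51.4, 162.3]
orientation: [-2.349, -2.086, 0.0]
ft_force: [0.3, 0.4, -2.7]
width: 9.8
grasp_force: 30.0
```

```bash
python3 -c "
from m import *
go((582,51.3,150,-6.8)); print(np.round(ctrl.get_obs()['moment'],2))
"
```

```text
t 22.18 tcp [581.9  51.4 162.3] yaw -6.8 w 9.8 F [ 0.3  0.4 -2.7] g 30.0
(582, 51.3, 150, -6.8) -> [-0.0, 0.0, 0.0003] [-0.0003, 0.0003, 0.0614]
[-0.06  0.13 -0.02]
```

servo_tool --pt "0 0 0 0 0 0.005 0" --pt "0 0 0 0 0 0.01 0" --pt "0 0 0 0 0 0.015 0" --pt "0 0 0 0 0 0.02 0" --pt "0 0 0 0 0 0.025 0" --pt "0 0 0 0 0 0.025 0"

```text
t: 22.92
ee_pos: [581.9, 51.4, 157.2]
orientation: [-2.349, -2.086, 0.0]
ft_force: [0.4, 0.1, -3.2]
width: 9.9
grasp_force: 30.0
```

```bash
python3 -c "
from m import *
go(); print(np.round(ctrl.get_obs()['moment'],2))
"
```

```text
t 22.93 tcp [581.9  51.4 157.2] yaw -6.8 w 9.9 F [ 0.4  0.1 -3.2] g 30.0
[-0.05  0.11  0.03]
```

servo_tool --pt "0 0 0 0 0 0.008 0" --pt "0 0 0 0 0 0.016 0" --pt "0 0 0 0 0 0.024 0" --pt "0 0 0 0 0 0.032 0" --pt "0 0 0 0 0 0.04 0" --pt "0 0 0 0 0 0.044 0" --pt "0 0 0 0 0 0.044 0"

```text
t: 23.8
ee_pos: [581.9, 51.4, 148.4]
orientation: [-2.349, -2.086, 0.0]
ft_force: [0.9, -0.8, -2.8]
width: 10.1
grasp_force: 30.0
```

```bash
python3 -c "
from m import *
go(); print(np.round(ctrl.get_obs()['moment'],2))
"
```

```text
t 23.8 tcp [581.9  51.4 148.4] yaw -6.8 w 10.1 F [ 0.9 -0.8 -2.8] g 30.0
[-0.08  0.01 -0.02]
```

servo_tool --pt "0 0 0 0 0 0.003 0" --pt "0 0 0 0 0 0.006 0" --pt "0 0 0 0 0 0.009 0" --pt "0 0 0 0 0 0.011 0" --pt "0 0 0 0 0 0.011 0"

```text
t: 24.42
ee_pos: [582.0, 51.3, 146.5]
orientation: [2.349, 2.086, 0.0]
ft_force: [-0.9, -0.8, 0.8]
width: 9.8
grasp_force: 30.0
```

```bash
python3 -c "
from m import *
go(); print(np.round(ctrl.get_obs()['moment'],2))
"
```

```text
t 24.43 tcp [582.   51.3 146.5] yaw -6.8 w 9.8 F [-0.9 -0.8  0.8] g 30.0
[-0.04  0.18  0.06]
```

The force went from -2.8 N to +0.8 N at the expected seated height, so the door is down. I loosen the fingers around the tab and work out the arc.

servo_tool --pt "0 0 0 0 0 0 15" --pt "0 0 0 0 0 0 15" --pt "0 0 0 0 0 -0.01 15" --pt "0 0 0 0 0 -0.01 15"

```text
t: 24.92
ee_pos: [582.2, 51.4, 148.5]
orientation: [2.349, 2.086, 0.001]
ft_force: [-0.8, -0.6, 0.1]
width: 15.0
grasp_force: 0.0
```

```bash
cat >> m.py <<'E'
P0=np.array([591.3,130.9])
def arc(angles,z=148.5,lead=0,r=80.1):  # door directions in deg; lead = mm ahead in closing direction
    w=[]
    for a in angles:
        d=np.array([np.cos(np.radians(a)),np.sin(np.radians(a))]); n=np.array([d[1],-d[0]])
        p=P0+r*d+lead*n; w.append((p[0].round(2),p[1].round(2),z,a+90))
    go(*w)
E
python3 -c "
from m import *
arc([-96.7-4.5*i for i in range(0,10)])
"
```

```text
t 24.93 tcp [582.2  51.4 148.5] yaw -6.8 w 15.0 F [-0.8 -0.6  0.1] g 0.0
(np.float64(581.95), np.float64(51.35), 148.5, -6.700000000000003) -> [0.0003, -0.0001, -0.0009] [-0.0003, -0.001, 0.0002]
(np.float64(575.74), np.float64(52.33), 148.5, -11.200000000000003) -> [0.0003, -0.0001, 0.0515] [0.0009, -0.0324, 0.0001]
(np.float64(569.62), np.float64(53.79), 148.5, -15.700000000000003) -> [0.0003, -0.0001, 0.1038] [0.0045, -0.0636, 0.0001]
(np.float64(563.64), np.float64(55.73), 148.5, -20.200000000000003) -> [0.0003, -0.0001, 0.1562] [0.0106, -0.0945, 0.0001]
(np.float64(557.83), np.float64(58.13), 148.5, -24.700000000000003) -> [0.0003, -0.0001, 0.2085] [0.0191, -0.1247, 0.0001]
(np.float64(552.22), np.float64(60.98), 148.5, -29.200000000000003) -> [0.0003, -0.0001, 0.2609] [0.0299, -0.1543, 0.0001]
(np.float64(546.86), np.float64(64.26), 148.5, -33.7) -> [0.0003, -0.0001, 0.3132] [0.043, -0.1828, 0.0001]
(np.float64(541.77), np.float64(67.95), 148.5, -38.19999999999999) -> [0.0003, -0.0001, 0.3656] [0.0584, -0.2103, 0.0001]
(np.float64(536.98), np.float64(72.03), 148.5, -42.69999999999999) -> [0.0003, -0.0002, 0.418] [0.0758, -0.2365, 0.0001]
(np.float64(532.53), np.float64(76.48), 148.5, -47.19999999999999) -> [0.0003, -0.0002, 0.4703] [0.0953, -0.2612, 0.0]
```

servo_tool --pt "0 0 0.052 0.001 -0.032 0 15" --pt "0 0 0.104 0.0045 -0.064 0 15" --pt "0 0 0.156 0.0105 -0.0945 0 15" --pt "0 0 0.2085 0.019 -0.125 0 15" --pt "0 0 0.261 0.03 -0.154 0 15" --pt "0 0 0.313 0.043 -0.183 0 15" --pt "0 0 0.3655 0.0585 -0.21 0 15" --pt "0 0 0.418 0.076 -0.2365 0 15" --pt "0 0 0.47 0.095 -0.261 0 15" --pt "0 0 0.47 0.095 -0.261 0 15"

```text
t: 26.18
ee_pos: [532.2, 76.5, 148.4]
orientation: [2.924, 1.149, 0.0]
ft_force: [-0.1, 0.0, 0.0]
width: 15.0
grasp_force: 0.0
```

```bash
python3 -c "
from m import *
arc([-137.2-4.0*i for i in range(0,9)])
C=cloud('side',ctrl.get_image('side')[1]); rect(C,141,152,430,610,40,150)
"
```

```text
t 26.18 tcp [532.2  76.5 148.4] yaw -47.1 w 15.0 F [-0.1  0.   0. ] g 0.0
(np.float64(532.53), np.float64(76.48), 148.5, -47.19999999999999) -> [0.0, -0.0, 0.0011] [0.001, 0.0013, -0.0007]
(np.float64(528.88), np.float64(80.71), 148.5, -51.19999999999999) -> [0.0, -0.0, 0.0476] [0.002, -0.0266, -0.0007]
(np.float64(525.53), np.float64(85.19), 148.5, -55.19999999999999) -> [0.0, -0.0, 0.0941] [0.0049, -0.0544, -0.0007]
(np.float64(522.5), np.float64(89.89), 148.5, -59.19999999999999) -> [0.0, -0.0, 0.1407] [0.0098, -0.0819, -0.0007]
(np.float64(519.8), np.float64(94.78), 148.5, -63.19999999999999) -> [0.0, -0.0, 0.1872] [0.0166, -0.109, -0.0007]
(np.float64(517.46), np.float64(99.86), 148.5, -67.19999999999999) -> [0.0, -0.0, 0.2338] [0.0253, -0.1356, -0.0007]
(np.float64(515.47), np.float64(105.09), 148.5, -71.19999999999999) -> [0.0, -0.0, 0.2803] [0.0358, -0.1615, -0.0007]
(np.float64(513.86), np.float64(110.44), 148.5, -75.19999999999999) -> [0.0, -0.0, 0.3268] [0.0481, -0.1866, -0.0007]
(np.float64(512.62), np.float64(115.89), 148.5, -79.19999999999999) -> [0.0, -0.0, 0.3734] [0.0621, -0.2108, -0.0007]
50 [520.6  62.3 145.4] 144.3 [array([537.,  77.]), array([110.6,  29.3]), np.float64(29.7)]
```

servo_tool --pt "0 0 0.0475 0.002 -0.0265 0 15" --pt "0 0 0.094 0.005 -0.0545 0 15" --pt "0 0 0.1405 0.01 -0.082 0 15" --pt "0 0 0.187 0.0165 -0.109 0 15" --pt "0 0 0.234 0.025 -0.1355 0 15" --pt "0 0 0.28 0.036 -0.1615 0 15" --pt "0 0 0.327 0.048 -0.1865 0 15" --pt "0 0 0.35 0.055 -0.199 0 15" --pt "0 0 0.3735 0.062 -0.211 0 15" --pt "0 0 0.3735 0.062 -0.211 0 15"

```text
t: 27.48
ee_pos: [513.0, 115.7, 148.3]
orientation: [3.128, 0.296, 0.0]
ft_force: [0.0, -0.4, -0.1]
width: 15.1
grasp_force: 0.1
```

```bash
python3 -c "
from m import *
arc([-169.2-1.7*i for i in range(0,6)])
arc([-177.6],lead=3)
for n in('top','side'):
    I,D=shot(n,'g_'+n); C=cloud(n,D); rect(C,143,150,430,610,40,160)
S=cv2.imread('pics/g_side.png');T=cv2.imread('pics/g_top.png')
x,y=proj('side',(520,130,120)).astype(int); a=cv2.resize(S[y-45:y+45,x-45:x+45],(400,400),interpolation=3)
x,y=proj('top',(520,130,120)).astype(int); b=cv2.resize(T[y-45:y+45,x-45:x+45],(400,400),interpolation=3)
cv2.imwrite('pics/sw.png',np.hstack([b,a]))
"
```

```text
t 27.48 tcp [513.  115.7 148.3] yaw -79.2 w 15.1 F [ 0.  -0.4 -0.1] g 0.1
(np.float64(512.62), np.float64(115.89), 148.5, -79.19999999999999) -> [0.0, -0.0001, 0.0002] [-0.0017, -0.0012, -0.001]
(np.float64(512.21), np.float64(118.23), 148.5, -80.89999999999998) -> [0.0, -0.0001, 0.02] [-0.0015, -0.0131, -0.001]
(np.float64(511.87), np.float64(120.58), 148.5, -82.6) -> [0.0, -0.0001, 0.0398] [-0.001, -0.0249, -0.001]
(np.float64(511.6), np.float64(122.94), 148.5, -84.29999999999998) -> [0.0, -0.0001, 0.0596] [-0.0001, -0.0368, -0.001]
(np.float64(511.4), np.float64(125.31), 148.5, -86.0) -> [0.0, -0.0001, 0.0794] [0.0011, -0.0486, -0.001]
(np.float64(511.26), np.float64(127.69), 148.5, -87.69999999999999) -> [0.0, -0.0001, 0.0991] [0.0027, -0.0604, -0.001]
t 27.48 tcp [513.  115.7 148.3] yaw -79.2 w 15.1 F [ 0.  -0.4 -0.1] g 0.1
(np.float64(511.14), np.float64(130.54), 148.5, -87.6) -> [0.0, -0.0001, 0.098] [0.0048, -0.0745, -0.001]
24 [501.3 107.9 146. ] 146.3 [array([517.7, 109.4]), array([92. , 12.9]), np.float64(6.9)]
```

View pics/sw.png

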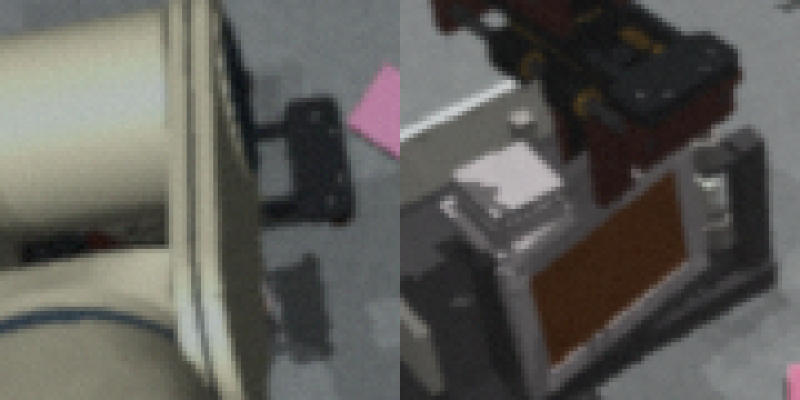

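The side view shows the door on both pins at crop (715,185–235), about 10° from shut. The stack is intact behind it at (515,180). I finish slowly.

servo_tool --pt "0 0 0.02 -0.001 -0.013 0 15" --pt "0 0 0.04 -0.001 -0.025 0 15" --pt "0 0 0.06 0 -0.037 0 15" --pt "0 0 0.08 0.001 -0.0485 0 15" --pt "0 0 0.09 0.002 -0.055 0 15" --pt "0 0 0.098 0.003 -0.06 0 15" --pt "0 0 0.098 0.003 -0.064 0 15" --pt "0 0 0.098 0.004 -0.068 0 15" --pt "0 0 0.098 0.004 -0.07 0 15" --pt "0 0 0.098 0.004 -0.07 0 15"

```text
t: 28.82
ee_pos: [510.9, 129.7, 148.2]
orientation: [3.141, 0.063, -0.0]
ft_force: [-0.6, -0.2, 0.0]
width: 15.4
grasp_force: 0.1
```

```bash
python3 -c "
from m import *
arc([-177.6],lead=2.5);arc([-177.6],lead=4)
"
```

```text
t 28.82 tcp [510.9 129.7 148.2] yaw -87.7 w 15.4 F [-0.6 -0.2  0. ] g 0.1
(np.float64(511.17), np.float64(130.04), 148.5, -87.6) -> [0.0, 0.0001, -0.0011] [0.0015, -0.0017, -0.0013]
t 28.82 tcp [510.9 129.7 148.2] yaw -87.7 w 15.4 F [-0.6 -0.2  0. ] g 0.1
(np.float64(511.1), np.float64(131.54), 148.5, -87.6) -> [0.0, 0.0001, -0.0011] [0.0015, -0.0092, -0.0013]
```

servo_tool --pt "0 0 0 0 -0.003 0 15" --pt "0 0 0 0 -0.006 0 15" --pt "0 0 0 0 -0.006 0 15"

```text
t: 29.2
ee_pos: [510.9, 130.9, 148.3]
orientation: [-3.141, -0.063, 0.0]
ft_force: [-0.7, -0.3, -0.1]
width: 15.1
grasp_force: 0.1
```

servo_tool --pt "0 0 0 0 -0.003 0 15" --pt "0 0 0 0 -0.005 0 15" --pt "0 0 0 0 -0.005 0 15"

```text
t: 29.58
ee_pos: [510.8, 131.6, 148.3]
orientation: [3.14, 0.063, -0.0]
ft_force: [-0.1, -3.5, 0.3]
width: 15.1
grasp_force: 1.7
```

The 3.5 N contact is the stop, so the door is shut. I open the fingers, lift straight off and look.

servo_tool --pt "0 0 0 0 0.005 0 25" --pt "0 0 0 0 0.01 0 40" --pt "0 0 0 0 0.01 0 40" --pt "0 0 0 0 0.01 -0.1 40" --pt "0 0 0 0 0.01 -0.3 40" --pt "0 0 0 0 0.01 -0.5 40" --pt "0 0 0 0 0.01 -0.5 40"

```text
t: 30.45
ee_pos: [512.9, 130.4, 251.5]
orientation: [-3.139, -0.063, -0.01]
ft_force: [-0.4, -0.2, -0.4]
width: 40.3
grasp_force: 0.0
```

servo_tool --pt "0 0 0 -0.2 0.3 0 40" --pt "0 0 0 -0.2 0.6 0 40" --pt "0 0 0 -0.2 0.9 0 40" --pt "0 0 0 -0.2 1 0 40" --pt "0 0 0 -0.2 1 0 40"

```text
t: 31.08
ee_pos: [478.4, -72.9, 247.3]
orientation: [-3.141, -0.058, 0.002]
ft_force: [0.9, -0.3, 0.3]
width: 39.9
grasp_force: 0.0
```

```bash
python3 -c "
from m import *
go()
S2=[]
for n in('top','side'):
    I,D=shot(n,'z_'+n); C=cloud(n,D); print(n); rect(C,143,152,425,600,100,160); rect(C,172,185,425,600,100,160); rect(C,76,90,465,527,185,250)
    x,y=proj(n,(520,160,100)).astype(int); S2.append(cv2.resize(I[y-45:y+45,x-45:x+45,::-1],(400,400),interpolation=3))
    rect(C,15,28,420,490,-240,-170)
cv2.imwrite('pics/end.png',np.hstack(S2))
"
```

```text
t 31.07 tcp [478.4 -72.9 247.3] yaw -87.9 w 39.9 F [ 0.9 -0.3  0.3] g 0.0
top
82 [524.5 127.8 145.8] 145.5 [array([507.6, 127.3]), array([135.6,   9.4]), np.float64(3.6)]
68 [509.3 128.2 176.2] 176.2 [array([509.2, 128.2]), array([39.2, 10.5]), np.float64(2.9)]
326 [502.5 222.5  81.9] 82.0 [array([502.6, 222.1]), array([48.9, 51.1]), np.float64(1.4)]
132 [ 450.5 -217.8   22.4] 22.4 [array([ 449.5, -217.6]), array([24.5, 49.4]), np.float64(80.1)]
side
68 [513.5 125.5 146.4] 146.1 [array([492. , 125.9]), array([108. ,  12.9]), np.float64(1.8)]
44 [504.4 127.4 175. ] 175.1 [array([503.8, 128.3]), array([31.8, 11.7]), np.float64(0.2)]
246 [498.1 221.7  80.8] 80.9 [array([500.5, 220.5]), array([50.2, 55.1]), np.float64(2.0)]
493 [ 450.1 -205.9   21.8] 22.0 [array([ 450.9, -204.5]), array([52. , 50.4]), np.float64(76.5)]
```

View pics/end.png

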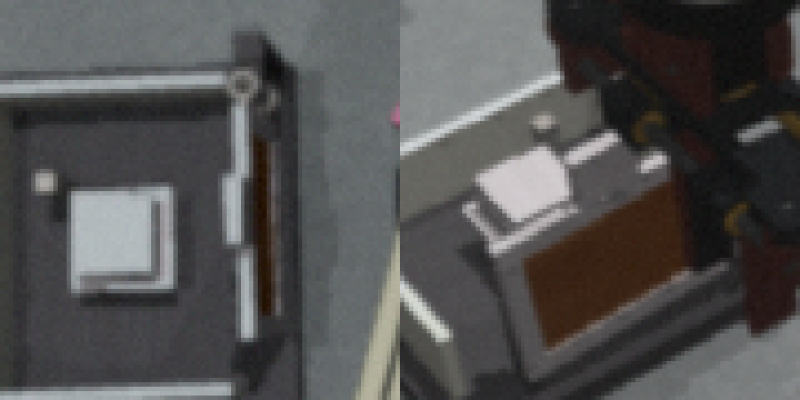

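Final look: the door is seated and lies in the doorway, its top edge running along top-view crop x≈242 from y≈100 to 335. The stack sits in the middle of the stage at (120,235) with its top at 81–82 mm, level with the gauge post (45,182). The thick spacer has not moved and the gripper is clear.

```bash
python3 -c "
from workcell import ctrl
print(ctrl.close_job())"
```

```text
the job is handed in; nothing more can be done
None
```

The job is handed in at about 31 s of the 72 s allowed: the medium and thin spacers are stacked level with the gauge post, the door is seated on both hinge pins and swung shut against its stop, and the thick spacer was left where it lay.

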